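# Set the lathe's speed dial to the marker and start it

## Robot

A 6-joint arm with a two-finger parallel gripper is mounted at the origin on the work surface. World frame = base frame: x ahead of the robot, y to its left, z up, the work surface at z = 0. Lengths are in m, angles in rad, forces in N, time in s.
With the tool pointing down it reaches from about 0.425 to 0.95 m from the base axis. Payload 3.5 kg.
Tool frame: the origin (TCP) lies at the very end of the fingers, on their centre line; the grasp point (between the pads) lies 19 mm behind it (grip_depth is the distance from the TCP to the grasp point, in m); x points along the fingers, z is the direction in which the jaws open and shut, and the axes are right-handed (so a half turn about x gives the same grasp; the last joint's range is limited). The gripper opens to 85 mm and grips with 20 to 120 N. Pads are 22 mm wide; open, the fingers measure 114 mm over their backs; the gripper's body (76 mm by 85 mm) begins 54 mm behind the grasp point. The pads swing forward as they close: fully open they stand 13 mm farther back than shut.
Start: joints at [-1.252, 0.286, 1.577, -0, 1.279, -0.15], TCP at [0.305, -0.602, 0.231] pointing down, gripper open.
Joint ranges: [-2.77, 2.77], [-0.9, 2.22], [0.21, 2.48], [-1.53, 4.67], [0.24, 2.81], [-2.84, 2.84]. Speed limits (rad/s): [2.79, 2.79, 3.14, 3.14, 3.14, 3.14].

## Interface

Orientations are given as a unit quaternion [x, y, z, w].
In Python, from plant import get_state, read_camera, calibration, sign_off, recognise, grip_depth gives the robot as it stands. The module is installed in compiled form; this text tells all that it offers.
- The arm moves only by the tool servo_tool, never from a script. Its argument "deltas" is a list that holds one entry, the list of rows, each a list of 4 numbers: the shift along the world's x, y, z scaled (see below), then the turn about the world's z scaled (see below). In form: [[[tx, ty, tz, spin], ...]]. A call has exactly 5 rows; each row is the pose to reach, as a shift and turn from the pose commanded when the call began; what a row does not reach only later rows make up. The controller multiplies each number of a shift by 10 cm and each number of a turn by 90 degrees. A row lasts 1/10 s, in which the tool goes at most 50 mm and 8.59 degrees, less where a joint would pass 70% of its speed; a pose out of reach is approached as far as the arm can. A call with a number of a shift or a turn outside -1 to 1 is refused whole. A call with a gripper value outside its range is refused whole. "claw" is the gripper's target within -1 to 1 (fully open at 1, half-way at 0, shut at -1), set as the call begins (left out, the last holds). The fingers move at their own pace and stop on an object; "force" is the grip in N (left out, the last holds). Time passes only in rows, so rows that repeat a pose let the fingers close, or fill a call up. It gives the time, the measured TCP pose, the force and the opening at its end, in the units of the state.
- get_state(): the state, without advancing time (a new reading comes with each control period).
- read_camera(name): name is "side" or "top"; returns the picture (480x640x3 uint8, blue, green, red); there is no depth.
- calibration(name): a dict with "intrinsics" (3x3 intrinsics, pixels), "R" (3x3) and "t" (3): a world point X has camera coordinates R X + t. Camera axes: x right, y down, z forward; pixel columns grow to the right and rows downward; lengths in m; the calibration is good to about 2 mm. A picture is of the moment at which its call begins. calibration takes no time and is no camera call.
- sign_off(): hands the job in, once; it reports no verdict.
Trained networks look in the newest picture that a camera, given by its name, has taken for a name from the list of things; names that differ only in an ending like _2 or _b are one class to them, and where a whole thing is asked for, a point or a joint stands for the part that bears it (a point fixed in the world has none). Each returns a list of dicts, best first, with "p" (0 to 1); they miss things now and then, are a little off and sometimes report something else, mostly with a low value. They report only what shows in the picture. A call takes as long as a camera call. They do not tell look-alikes from the thing itself.
- recognise(camera, query): "at" ([x, y, z] in m, in world coordinates, good to about 4 mm: the middle of the surface that is visible of it).
The state is a dict: "time": time; "qpos": joint angles; "dq": joint speeds; "joint_efforts": joint torques, N m; "eef_pos": TCP position; "tcp_rot": TCP orientation; "contact_force": force on the tool from outside, world axes, zero at the start; "wrist_torque": the same for the moment, N m; "opening": opening from 0.0 (shut) to 1.0 (fully open).
Only numpy, scipy, OpenCV 4.12 (cv2) and the standard library are available. Lean on these libraries where they do the work, as an engineer would, in place of code of your own. Each camera call takes 0.05 s, during which the arm holds its last target. There are 200 camera calls.

## Task

Get the lathe running at the marked speed: turn the black speed dial up (clockwise) until its white pointer stands on the orange marker and let go of it, then press the green start button fully down and release it. Handle the dial gently, with a light grip of about 10 N (never more than 25 N), do not press the red stop button, and leave the other things on the bench where they are.

Things in the scene. Friction and masses are not known exactly. Their poses are not given: they have to be found in the camera images.
- dial_unit: Speed dial unit, fixed to the bench: a white box 150 (x) x 170 (y) x 60 mm high, with a black knob over a dark scale disc (142 mm across, white ticks) in the middle of its top. Origin: centre of its underside; z up, -x is its front (a green strip).
- dial (a joint): The knob's angle, 0 to 4.71 rad, growing clockwise seen from above. At 0 the pointer stands at +135 degrees in the unit's frame (counter-clockwise from its +x); at angle q it stands at 135 degrees - q. It stays where it is left; turning it takes about 0.06 N m.
- dial_grip (a point): Point on the knob's axis at the height to grip, 94 mm above the bench. The knob is a round skirt 64 mm across (top 10 mm above the box) carrying a bar grip 60 mm long, 16 mm wide, rising from 10 to 46 mm above the box (12 mm above this point). The point's x axis runs along the bar towards the pointer, z up. Grip the bar across its 16 mm width, from above.
- pointer (a point): Tip of the knob's white pointer, 50 mm from the knob's axis, 4 mm above the box top; it turns with the knob.
- mark (a point): Middle of the orange marker on the scale disc, 50 mm from the knob's axis, 2 mm above the box top: an orange patch 14 mm wide along the scale (22 mm long outward), the speed wanted; it cannot be moved. Its x axis points outward from the knob's axis.
- switch_station: Start/stop station, fixed to the bench: a grey box 100 (x) x 170 (y) x 55 mm high with a yellow top plate carrying two buttons 84 mm apart. Origin: centre of its underside.
- start_top (a point): Centre of the top of the green start button (36 mm across) at +y on the station; pressed straight down.
- start (a joint): Travel of the green start button: 0 up, 0.006 m fully down (spring, about 5 N fully down).
- stop_top (a point): Centre of the top of the red stop button (36 mm across) at -y on the station. Not to be pressed.
- stop (a joint): Travel of the red stop button: 0 up, 0.006 m fully down.
- bowl: Bystander: loose turned wooden bowl, 140 mm across, 60 high; origin at its underside.
- blank: Bystander: loose dark round wooden blank, 130 mm across, 50 high; origin at its underside.
- wax_jar: Bystander: loose jar, 70 mm across, 85 high; origin at its underside.
- hammer: Bystander: loose hammer lying on the bench.
- brush: Bystander: loose brush lying on the bench.
- sanding_block: Bystander: loose cork block 110 x 65 x 35 mm; origin at its underside.
- wrench: Bystander: loose steel wrench lying on the bench.
Things that resemble listed ones, but are neither listed nor needed, are in the scene too. Leave any blue look-alike of the switch_station alone. Leave any purple look-alike of the dial_unit alone.

How it is judged:
On the way, in this order (a step that is already met when the one before it is completed fails the run):
1. the pointer stands on the orange marker (within 8 mm), the dial at rest and let go (horizontal distance between pointer and mark below 0.008 m and velocity of joint dial between -0.05 and 0.05 rad/s and contact force between the fingers and dial_unit below 0.1 N), for 0.2 s.
2. the green start button is pressed down (5 mm or more of its 6) (horizontal distance between pointer and mark below 0.008 m and value of joint start above 0.005 m), for 0.04 s.
At the end, for the whole second after the job is handed in: The pointer's tip is within 8 mm of the middle of the orange marker (9 degrees either way), the dial is at rest, and both buttons are up again (horizontal distance between pointer and mark below 0.008 m and value of joint each of start, stop below 0.002 m and velocity of joint dial between -0.05 and 0.05 rad/s); the robot touches nothing.
It fails at once if the start button is pressed (over 3 mm) while the pointer is off the marker (value of joint start above 0.003 m and not (horizontal distance between pointer and mark below 0.008 m)).
It fails at once if the red stop button is pressed (over 2 mm) (value of joint stop above 0.002 m).
It fails at once if the dial unit is gripped or pressed with more than 55 N, added over both fingers (contact force between the fingers and dial_unit above 55 N).
It fails at once if another thing on the bench is moved by more than 30 mm (distance of any of bowl, blank, wax_jar, hammer, brush, sanding_block, wrench from where it was at the start of the episode above 0.03 m).
It also fails if it takes over 64 s, if anything falls off the work surface, if the arm or the gripper's body presses on something with over 40 N, if the wrist force passes 120 N, or if a joint passes its speed limit or range.

## Working session

There is one attempt and no reset: what is moved stays moved. The work goes in short steps, Python scripts to look and compute and a tool call to move; the robot and the scene stay as the last step left them, time stands still between calls to the robot, and variables do not carry over. Pictures are saved under pics/ and viewed, about 8 in all and at most 12, crops included, and the job is handed in when it is done.

Besides the shell and the picture viewer there is one more tool, called after "Emit:" as name(argument=value, ...), one argument or row to a line, values as JSON. servo_tool: Moves the arm, as the interface text tells. Its arguments: {"type":"object","properties":{"deltas":{"type":"array"},"claw":{"type":"number"},"force":{"type":"number"}},"required":["deltas"]}

```bash
mkdir -p pics
python3 - <<'E'
from plant import *
import cv2
for c in("top","side"):
    cv2.imwrite(f"pics/{c}0.png",read_camera(c))
for q in("dial_unit","dial_grip","pointer","mark","switch_station","start_top","stop_top"):
    for c in("top","side"):
        try:
            print(q,c,[([round(float(v),3) for v in d["at"]],round(d["p"],2)) for d in recognise(c,q)])
        except Exception as e: print(q,c,e)
s=get_state();print(s["time"],s["eef_pos"],s["tcp_rot"],s["opening"],grip_depth)
E
```

```text
dial_unit top [([0.684, 0.404, 0.062], 0.62), ([0.518, 0.18, 0.062], 0.57)]
dial_unit side [([0.526, 0.238, 0.061], 0.93), ([0.681, 0.445, 0.059], 0.74)]
dial_grip top [([0.52, 0.195, 0.068], 0.75), ([0.686, 0.41, 0.071], 0.65)]
dial_grip side [([0.525, 0.206, 0.073], 0.68), ([0.685, 0.431, 0.067], 0.6)]
pointer top [([0.521, 0.191, 0.07], 0.75), ([0.686, 0.414, 0.073], 0.58)]
pointer side [([0.524, 0.207, 0.075], 0.66), ([0.685, 0.43, 0.07], 0.6)]
mark top [([0.661, 0.474, 0.066], 0.57)]
mark side [([0.664, 0.472, 0.066], 0.61), ([0.58, 0.19, 0.062], 0.4)]
switch_station top [([0.336, -0.093, 0.054], 0.73), ([0.561, -0.153, 0.051], 0.56)]
switch_station side [([0.337, -0.039, 0.054], 0.73), ([0.562, -0.103, 0.055], 0.57)]
start_top top [([0.578, -0.116, 0.077], 0.65), ([0.344, -0.058, 0.082], 0.52)]
start_top side [([0.348, -0.045, 0.076], 0.54), ([0.585, -0.109, 0.079], 0.44)]
stop_top top [([0.317, -0.134, 0.076], 0.75), ([0.301, -0.261, 0.035], 0.69), ([0.54, -0.195, 0.075], 0.54)]
stop_top side [([0.545, -0.186, 0.073], 0.56), ([0.426, -0.485, 0.015], 0.27), ([0.525, 0.207, 0.076], 0.16)]
0.8 [ 0.30502509 -0.60216704  0.23139186] [ 0.37016079  0.60244502 -0.37019817  0.60249009] 0.9985966482265081 0.0187
```

View pics/top0.png

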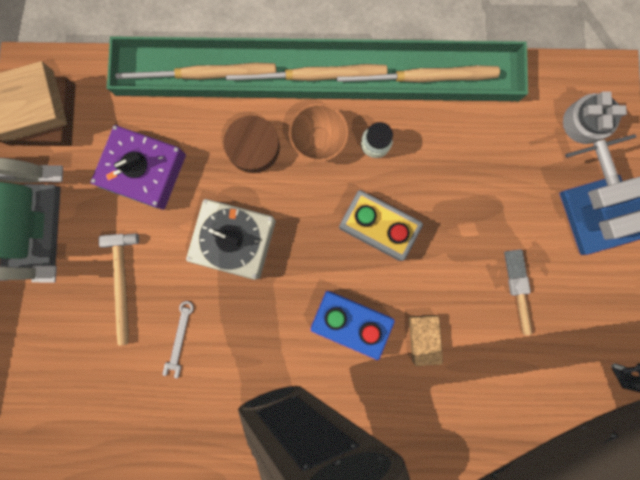

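View pics/side0.png

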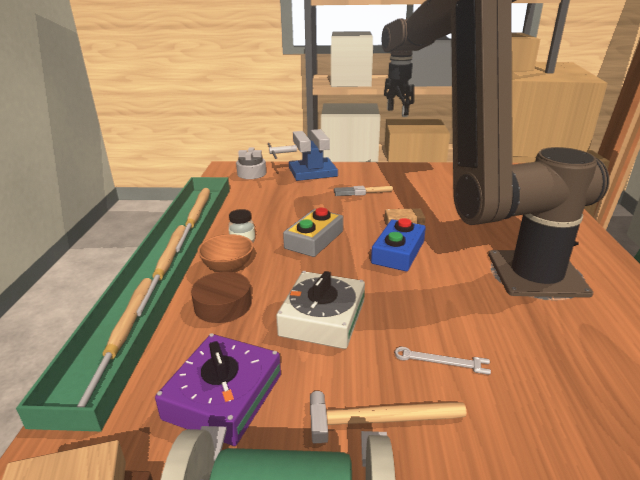

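The top view shows two dial candidates, white (231,238) and purple (133,163), and two stations, grey with yellow (381,225) and blue (352,325). I choose the white dial and the yellow station. The white dial's orange mark is at (233,213) and its pointer at about (208,233).

```bash
cat > h.py <<'E'
from plant import *
import cv2,numpy as np
def proj(c,X):
    k=calibration(c);p=(np.asarray(X)@k["R"].T+k["t"])@np.asarray(k["intrinsics"]).T
    return p[...,:2]/p[...,2:]
def world(c,u,z):
    k=calibration(c);R=np.asarray(k["R"]);o=-R.T@k["t"]
    d=R.T@np.linalg.solve(k["intrinsics"],[u[0],u[1],1.]);return o+d*(z-o[2])/d[2]
def blob(im,box,lo,hi):
    x0,y0,x1,y1=box;m=cv2.inRange(cv2.cvtColor(im[y0:y1,x0:x1],cv2.COLOR_BGR2HSV),lo,hi)
    n,l,s,ce=cv2.connectedComponentsWithStats(m);i=1+s[1:,4].argmax();return ce[i]+[x0,y0],s[i,4],(l==i)
E
python3 - <<'E'
from h import *
im=read_camera("top");sd=read_camera("side")
for n,c,I,box,lo,hi,z in[("mark","top",im,(180,195,285,285),(5,120,120),(20,255,255),.062),("green","top",im,(340,185,425,260),(50,80,40),(85,255,255),.075),("red","top",im,(340,185,425,260),(0,150,80),(6,255,255),.075),
 ("yellow","top",im,(340,185,425,260),(21,100,100),(35,255,255),.056),
 ("mark","side",sd,(285,270,365,330),(5,120,120),(20,255,255),.062),("green","side",sd,(285,205,345,250),(50,80,40),(85,255,255),.075)]:
    p,a,_=blob(I,box,lo,hi);print(n,c,p,a,world(c,p,z).round(4))
# white box top: hull of whitish pixels
x0,y0=180,190;cr=im[y0:285,x0:285];hsv=cv2.cvtColor(cr,cv2.COLOR_BGR2HSV)
m=cv2.inRange(hsv,(0,0,150),(180,60,255));n,l,s,ce=cv2.connectedComponentsWithStats(m);i=1+s[1:,4].argmax()
pts=np.argwhere(l==i)[:,::-1]+[x0,y0];w=np.array([world("top",p,.06)[:2] for p in pts])
r=cv2.minAreaRect(w.astype(np.float32)*1000);print("box",r)
a=cv2.resize(cr,None,fx=5,fy=5,interpolation=cv2.INTER_CUBIC)[:,:];b=cv2.resize(sd[255:350,265:380],None,fx=2.4,fy=5,interpolation=cv2.INTER_CUBIC)
cv2.imwrite("pics/z1.png",np.hstack([a,b]));
E
```

```text
mark top [220.55280103 238.74339987] 3106 [0.5239 0.2112 0.062 ]
green top [365.67073171 214.89430894] 246 [ 0.5825 -0.1185  0.075 ]
red top [398.71367521 232.28205128] 234 [ 0.5443 -0.1932  0.075 ]
yellow top [380.67298938 224.35432473] 1318 [ 0.5637 -0.155   0.056 ]
mark side [317.99544073 277.28723404] 658 [0.5366 0.1248 0.062 ]
green side [305.68817204 223.75268817] 93 [ 0.5811 -0.1104  0.075 ]
box ((525.344970703125, 191.54217529296875), (167.23202514648438, 148.2408905029297), 76.02651977539062)
```

View pics/z1.png

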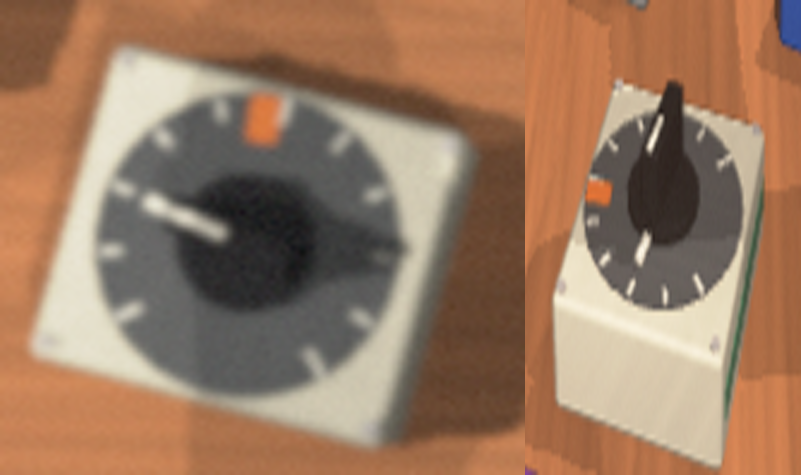

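Run:
```python
from h import *
im=read_camera("top");sd=read_camera("side")
print("cam top",-calibration("top")["R"].T@calibration("top")["t"])
C=np.array([.5253,.1915])
p,a,_=blob(im,(225,203,242,224),(5,165,150),(16,255,255));m=world("top",p,.062)[:2];print("mark",p,a,m,np.linalg.norm(m-C),np.degrees(np.arctan2(*(m-C)[::-1])))
p,a,_=blob(sd,(285,280,305,302),(5,165,150),(16,255,255));ms=world("side",p,.062)[:2];print("mark s",p,a,ms,np.linalg.norm(ms-C))
# disc centre via dark mask
x0,y0=180,190;cr=im[y0:285,x0:285];g=cv2.cvtColor(cr,cv2.COLOR_BGR2HSV)
mk=((g[...,2]<125)&(g[...,1]<70)).astype(np.uint8);n,l,s,ce=cv2.connectedComponentsWithStats(mk);i=1+s[1:,4].argmax()
pts=np.argwhere(l==i)[:,::-1]+[x0,y0];w=np.array([world("top",q,.061)[:2] for q in pts]).astype(np.float32)*1000
print("disc",cv2.minEnclosingCircle(w),cv2.fitEllipse(cv2.convexHull(w)))
# pointer: bright pixels in radius 8..55mm
mk=((g[...,2]>150)&(g[...,1]<60));q=np.argwhere(mk)[:,::-1]+[x0,y0]
q=np.array([u for u in q if 205<=u[0]<=228 and 226<=u[1]<=240]);W=np.array([world("top",u,.064)[:2] for u in q])-C
r=np.hypot(*W.T);k=np.argsort(-r);print(np.c_[q,r*1000,np.degrees(np.arctan2(W[:,1],W[:,0]))][k].round(1)[:20])
for A in range(70,110,5):
    t=np.radians(A);u=np.array([np.cos(t),np.sin(t)]);print(A,proj("top",np.r_[C+.05*u,.064]).round(1),proj("top",np.r_[C+.03*u,.106]).round(1),proj("side",np.r_[C+.05*u,.064]).round(1))
```

```text
cam top [ 0.44703906 -0.0162458   1.12833311]
mark [231.93548387 213.58064516] 31 [0.58228712 0.18700482] 0.057164131930866564 -4.5101932844477055
mark s [295.5        293.22222222] 36 [0.58170773 0.18712853] 0.05657687091791315
disc ((525.243896484375, 190.145751953125), 69.29927825927734) ((525.3003540039062, 190.8695068359375), (135.99952697753906, 136.8822784423828), 53.11872100830078)
[[205.  227.   61.1  66.1]
 [205.  228.   60.1  68. ]
 [206.  227.   59.   65.1]
 [206.  228.   58.   67.1]
 [208.  230.   52.   69.7]
 [208.  231.   51.1  72.1]
 [209.  229.   50.8  66.4]
 [209.  230.   49.8  68.7]
 [209.  231.   49.   71.2]
 [210.  229.   48.7  65.2]
 [209.  232.   48.2  73.8]
 [210.  230.   47.7  67.7]
 [210.  231.   46.8  70.3]
 [211.  229.   46.6  64. ]
 [210.  232.   46.   72.9]
 [211.  230.   45.6  66.6]
 [211.  231.   44.7  69.2]
 [212.  229.   44.6  62.7]
 [211.  232.   43.8  72. ]
 [212.  230.   43.5  65.3]]
70 [208.7 230.4] [212.7 231.9] [312.4 307.6]
75 [208.1 232.2] [212.3 233. ] [314.4 308. ]
80 [207.6 234.1] [212.  234.2] [316.4 308.4]
85 [207.3 235.9] [211.8 235.3] [318.5 308.6]
90 [207.1 237.8] [211.7 236.5] [320.7 308.7]
95 [207.2 239.8] [211.7 237.7] [322.8 308.7]
100 [207.3 241.6] [211.8 238.9] [324.9 308.5]
105 [207.7 243.5] [212.  240.1] [327.  308.3]
```

The crop confirms the choice: a white unit with a black knob, pointer tip at crop (145,200), which is about 70° in the world, and the orange mark at (263,120), about -4.5°. The knob centre is about (0.525, 0.191). I'll travel over the dial at height, turning the jaws to -20°.

Emit:
servo_tool(
  deltas=[
    [[0.055,0.2,0,0.012],[0.11,0.4,0,0.024],[0.165,0.6,0,0.036],[0.22,0.8,0,0.048],[0.275,0.99,0,0.06]],
  ],
  claw=1,
  force=10,
)

```text
time: 1.5
eef_pos: [0.3327, -0.5023, 0.2314]
tcp_rot: [0.341, 0.619, -0.341, 0.619]
contact_force: [-0.9, -0.9, -0.2]
opening: 1.005
```

Force 10 was accepted.

Emit:
servo_tool(
  deltas=[
    [[0.055,0.2,0,0.012],[0.11,0.4,0,0.024],[0.165,0.6,0,0.036],[0.22,0.8,0,0.048],[0.275,0.99,0,0.06]],
  ],
)

```text
time: 2.0
eef_pos: [0.3604, -0.4028, 0.2314]
tcp_rot: [0.311, 0.635, -0.311, 0.635]
contact_force: [0.8, 0.2, 0.1]
opening: 1.001
```

Emit:
servo_tool(
  deltas=[
    [[0.055,0.2,0,0.012],[0.11,0.4,0,0.024],[0.165,0.6,0,0.036],[0.22,0.8,0,0.048],[0.275,0.99,0,0.06]],
  ],
)

```text
time: 2.5
eef_pos: [0.3878, -0.3035, 0.2314]
tcp_rot: [0.281, 0.649, -0.281, 0.649]
contact_force: [0.4, 0.1, -0.3]
opening: 0.998
```

Emit:
servo_tool(
  deltas=[
    [[0.055,0.2,0,0.012],[0.11,0.4,0,0.024],[0.165,0.6,0,0.036],[0.22,0.8,0,0.048],[0.275,0.99,0,0.06]],
  ],
)

```text
time: 3.0
eef_pos: [0.4151, -0.2045, 0.2314]
tcp_rot: [0.25, 0.661, -0.25, 0.661]
contact_force: [0.3, -0.2, -0.1]
opening: 1.001
```

Emit:
servo_tool(
  deltas=[
    [[0.055,0.2,0,0.012],[0.11,0.4,0,0.024],[0.165,0.6,0,0.036],[0.22,0.8,0,0.048],[0.275,0.99,0,0.06]],
  ],
)

```text
time: 3.5
eef_pos: [0.4424, -0.1055, 0.2314]
tcp_rot: [0.219, 0.672, -0.219, 0.673]
contact_force: [-0.6, -0.2, 0.1]
opening: 0.996
```

Emit:
servo_tool(
  deltas=[
    [[0.055,0.2,0,0.012],[0.11,0.4,0,0.024],[0.165,0.6,0,0.036],[0.22,0.8,0,0.048],[0.275,0.99,0,0.06]],
  ],
)

```text
time: 4.0
eef_pos: [0.4698, -0.0065, 0.2314]
tcp_rot: [0.187, 0.682, -0.187, 0.682]
contact_force: [0.6, -0.7, -0.2]
opening: 0.998
```

Emit:
servo_tool(
  deltas=[
    [[0.055,0.2,0,0.012],[0.11,0.4,0,0.024],[0.165,0.6,0,0.036],[0.22,0.8,0,0.048],[0.275,0.99,0,0.06]],
  ],
)

```text
time: 4.5
eef_pos: [0.4971, 0.0925, 0.2314]
tcp_rot: [0.154, 0.69, -0.154, 0.69]
contact_force: [0.6, -1.6, -0.7]
opening: 1.002
```

Emit:
servo_tool(
  deltas=[
    [[0.055,0.2,0,0.012],[0.11,0.4,0,0.024],[0.165,0.6,0,0.036],[0.22,0.8,0,0.048],[0.275,0.99,0,0.06]],
  ],
)

```text
time: 5.0
eef_pos: [0.5245, 0.1914, 0.2314]
tcp_rot: [0.122, 0.697, -0.122, 0.697]
contact_force: [0.3, -0.5, 1.0]
opening: 0.998
```

Emit:
servo_tool(
  deltas=[
    [[0,0,-0.2,0],[0,0,-0.4,0],[0,0,-0.6,0],[0,0,-0.8,0],[0,0,-0.8,0]],
  ],
)

```text
time: 5.5
eef_pos: [0.5222, 0.19, 0.148]
tcp_rot: [0.121, 0.699, -0.123, 0.694]
contact_force: [-1.1, 0.6, -0.0]
opening: 0.999
```

Emit:
servo_tool(
  deltas=[
    [[0,0,-0.2,0],[0,0,-0.4,0],[0,0,-0.55,0],[0,0,-0.65,0],[0,0,-0.74,0]],
  ],
)

```text
time: 6.0
eef_pos: [0.5252, 0.19, 0.0773]
tcp_rot: [0.122, 0.696, -0.122, 0.697]
contact_force: [-0.4, 0.4, 0.6]
opening: 1.002
```

Run:
```python
from h import *
a=read_camera("top")[180:300,170:290];b=read_camera("side")[230:350,250:370]
cv2.imwrite("pics/z2.png",np.hstack([cv2.resize(v,(400,400),interpolation=cv2.INTER_CUBIC) for v in(a,b)]))
s=get_state();print(s["eef_pos"],s["contact_force"],s["qpos"])
```

```text
[0.52435475 0.18979819 0.07636559] [-0.36907195  0.48369813 -0.38291473] [1.65342835e-01 2.12842159e-01 1.97406069e+00 2.89982692e-05
 9.56572156e-01 5.13320092e-01]
```

View pics/z2.png

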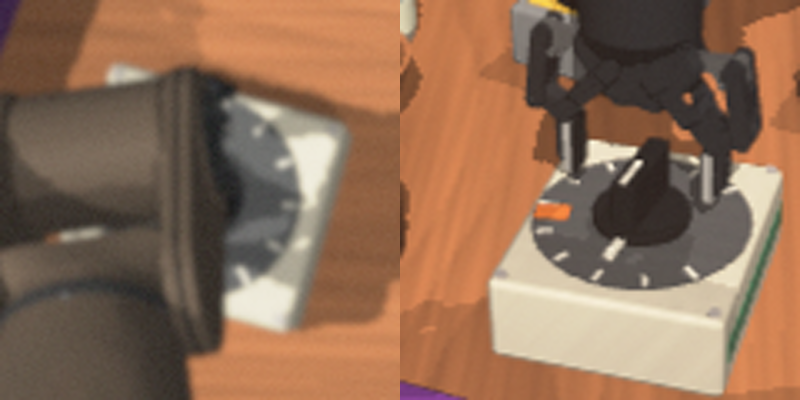

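The fingers, at (570,150) and (710,170) in the right-hand crop, straddle the bar at (650,170) and are roughly centred and parallel to it. I'll close gently.

Emit:
servo_tool(
  deltas=[
    [[0.01,0.01,0,0],[0.01,0.01,0,0],[0.01,0.01,0,0],[0.01,0.01,0,0],[0.01,0.01,0,0]],
  ],
  claw=-1,
  force=10,
)

```text
time: 6.6
eef_pos: [0.5248, 0.1911, 0.0778]
tcp_rot: [0.123, 0.698, -0.123, 0.695]
contact_force: [-1.7, 0.1, -1.6]
opening: 0.181
```

Emit:
servo_tool(
  deltas=[
    [[0,0,0,0],[0,0,0,0],[0,0,0,0],[0,0,0,0],[0,0,0,0]],
  ],
)

```text
time: 7.1
eef_pos: [0.5249, 0.1912, 0.0778]
tcp_rot: [0.122, 0.698, -0.123, 0.695]
contact_force: [-4.3, -0.3, 4.7]
opening: 0.182
```

Emit:
servo_tool(
  deltas=[
    [[0,0,0,-0.05],[0,0,0,-0.1],[0,0,0,-0.15],[0,0,0,-0.2],[0,0,0,-0.25]],
  ],
)

```text
time: 7.6
eef_pos: [0.5246, 0.1913, 0.0778]
tcp_rot: [0.256, 0.66, -0.257, 0.658]
contact_force: [-6.0, 0.6, 5.5]
opening: 0.181
```

Run:
```python
from h import *
b=read_camera("side")[230:350,250:370]
cv2.imwrite("pics/z3.png",cv2.resize(b,(400,400),interpolation=cv2.INTER_CUBIC))
s=get_state();print(s["eef_pos"],s["contact_force"],s["wrist_torque"])
```

```text
[0.52457248 0.19128533 0.0777391 ] [-6.19342788  1.01557252  5.16158278] [ 0.13351534  0.85087025 -0.03959652]
```

View pics/z3.png

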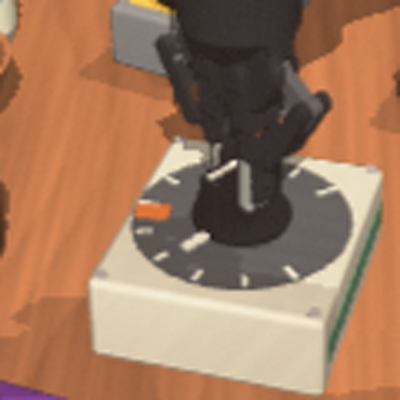

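The pointer, now at (195,242), is following towards the mark at (152,211). I'll continue with the rest of the turn.

Emit:
servo_tool(
  deltas=[
    [[0,0,0,-0.06],[0,0,0,-0.12],[0,0,0,-0.18],[0,0,0,-0.24],[0,0,0,-0.3]],
  ],
)

```text
time: 8.15
eef_pos: [0.5244, 0.1915, 0.0778]
tcp_rot: [0.403, 0.582, -0.404, 0.579]
contact_force: [-6.5, 2.2, 5.2]
opening: 0.183
```

Emit:
servo_tool(
  deltas=[
    [[0,0,0,-0.06],[0,0,0,-0.12],[0,0,0,-0.18],[0,0,0,-0.24],[0,0,0,-0.28]],
  ],
)

```text
time: 8.65
eef_pos: [0.5243, 0.1918, 0.0777]
tcp_rot: [-0.52, -0.48, 0.521, -0.477]
contact_force: [-6.7, 3.1, 5.9]
opening: 0.183
```

Run:
```python
from h import *
b=read_camera("side")[230:350,250:370]
cv2.imwrite("pics/z4.png",cv2.resize(b,(600,600),interpolation=cv2.INTER_CUBIC))
s=get_state();print(s["eef_pos"],s["contact_force"],s["wrist_torque"])
C=np.array([.5253,.1912])
for A in range(-15,16,5):
    t=np.radians(A);u=np.array([np.cos(t),np.sin(t)]);print(A,[((proj("side",np.r_[C+r*u,.064])-[250,230])*5).round(0) for r in(.035,.05)])
```

```text
[0.52433696 0.19185395 0.07776047] [-7.32028542  2.55825792  5.52212845] [ 0.36878625  0.92678853 -0.02528133]
-15 [array([281., 306.]), array([248., 301.])]
-10 [array([279., 310.]), array([245., 306.])]
-5 [array([277., 315.]), array([243., 312.])]
0 [array([277., 319.]), array([241., 318.])]
5 [array([276., 323.]), array([241., 324.])]
10 [array([277., 327.]), array([241., 330.])]
15 [array([278., 332.]), array([243., 336.])]
```

View pics/z4.png

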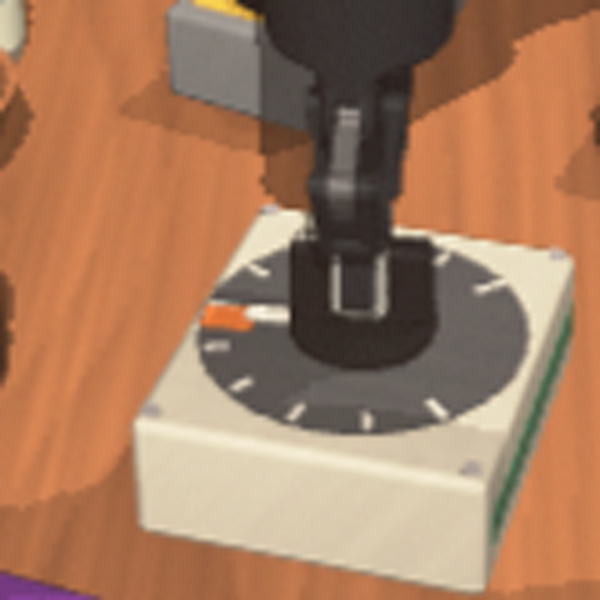

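The pointer (270,314) now points onto the orange mark (227,317). I'll release, lift clear and check from above.

Emit:
servo_tool(
  deltas=[
    [[0,0,0,0],[0,0,0,0],[0,0,0,0],[0,0,0,0],[0,0,0,0]],
  ],
  claw=0.5,
)

```text
time: 9.2
eef_pos: [0.5261, 0.1907, 0.0773]
tcp_rot: [0.52, 0.479, -0.52, 0.479]
contact_force: [-0.0, 0.9, 0.4]
opening: 0.75
```

Emit:
servo_tool(
  deltas=[
    [[0,0,0.15,0],[0,0,0.35,0],[0,0,0.55,0],[0,0,0.8,0],[0,0,1,0]],
  ],
)

```text
time: 9.7
eef_pos: [0.5266, 0.1909, 0.1801]
tcp_rot: [0.521, 0.479, -0.519, 0.48]
contact_force: [1.2, -0.2, -0.3]
opening: 0.749
```

Emit:
servo_tool(
  deltas=[
    [[0.05,-0.2,0,0],[0.1,-0.4,0,0],[0.15,-0.6,0,0],[0.2,-0.8,0,0],[0.2,-1,0,0]],
  ],
)

```text
time: 10.2
eef_pos: [0.5468, 0.09, 0.1788]
tcp_rot: [0.52, 0.479, -0.519, 0.48]
contact_force: [0.6, 0.2, -0.5]
opening: 0.753
```

Emit:
servo_tool(
  deltas=[
    [[0.05,-0.2,0,0],[0.1,-0.4,0,0],[0.15,-0.6,0,0],[0.2,-0.8,0,0],[0.2,-1,0,0]],
  ],
)

```text
time: 10.7
eef_pos: [0.5667, -0.0102, 0.1788]
tcp_rot: [0.52, 0.479, -0.519, 0.48]
contact_force: [-0.6, -0.9, -0.5]
opening: 0.748
```

Emit:
servo_tool(
  deltas=[
    [[0.05,-0.2,0,0],[0.1,-0.4,0,0],[0.15,-0.6,0,0],[0.2,-0.8,0,0],[0.2,-1,0,0]],
  ],
  claw=-1,
)

```text
time: 11.2
eef_pos: [0.5867, -0.1102, 0.1788]
tcp_rot: [0.52, 0.479, -0.52, 0.48]
contact_force: [-0.7, 0.6, -0.0]
opening: 0.002
```

Run:
```python
from h import *
a=read_camera("top");b=read_camera("side")
cv2.imwrite("pics/z5.png",np.hstack([cv2.resize(v,(400,400),interpolation=cv2.INTER_CUBIC) for v in(a[190:290,180:280],b[260:340,275:355])]))
s=get_state();print(s["time"],s["eef_pos"],s["contact_force"],s["opening"],s["qpos"].round(2))
C=np.array([.5253,.1912])
for A in range(-15,16,5):
    t=np.radians(A);u=np.array([np.cos(t),np.sin(t)]);print(A,((proj("top",np.r_[C+.05*u,.064])-[180,190])*4).round(0),((proj("side",np.r_[C+.05*u,.064])-[275,260])*5).round(0))
for q in("start_top",):
    for c in("top","side"): print(c,[(np.round(d["at"],3),round(d["p"],2)) for d in recognise(c,q)])
```

```text
11.3 [ 0.58643126 -0.11134127  0.17867017] [ 0.13348113 -0.07583172  0.53661   ] -0.0029262157906024817 [-0.36  0.16  1.82 -0.    1.15  1.3 ]
-15 [222. 109.] [123. 151.]
-10 [214. 107.] [120. 156.]
-5 [207. 106.] [118. 162.]
0 [199. 106.] [116. 168.]
5 [192. 106.] [116. 174.]
10 [184. 107.] [116. 180.]
15 [177. 108.] [118. 186.]
top []
side [(array([ 0.542, -0.181,  0.079]), 0.69)]
```

View pics/z5.png

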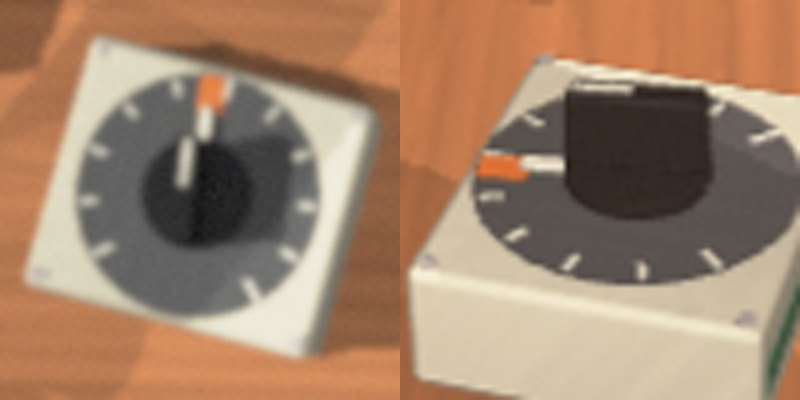

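Both views agree that the pointer is on the marker: top (205,122) to mark (211,93), side (545,163) to mark (500,166), about 2° off. Next is the green button at (0.5825, -0.1185), with the claw shut.

Emit:
servo_tool(
  deltas=[
    [[-0.02,-0.04,-0.2,0],[-0.04,-0.08,-0.4,0],[-0.04,-0.08,-0.6,0],[-0.04,-0.08,-0.8,0],[-0.04,-0.08,-0.85,0]],
  ],
)

```text
time: 11.9
eef_pos: [0.5803, -0.1154, 0.09]
tcp_rot: [-0.519, -0.481, 0.52, -0.478]
contact_force: [0.4, 0.4, -0.5]
opening: -0.003
```

Run:
```python
from h import *
b=read_camera("side")
cv2.imwrite("pics/z6.png",cv2.resize(b[180:260,270:350],(600,600),interpolation=cv2.INTER_CUBIC))
s=get_state();print(s["time"],s["eef_pos"],s["contact_force"],s["opening"])
for z in (.07,.075,.08): print(z,((proj("side",np.array([.5825,-.1185,z]))-[270,180])*7.5).round())
print(((proj("side",np.array(s["eef_pos"]))-[270,180])*7.5).round())
```

```text
11.95 [ 0.58061328 -0.11565992  0.09034693] [-0.89592332  0.53907436 -0.16170205] -0.0026388297454273254
0.07 [266. 330.]
0.075 [265. 318.]
0.08 [265. 305.]
[269. 283.]
```

View pics/z6.png

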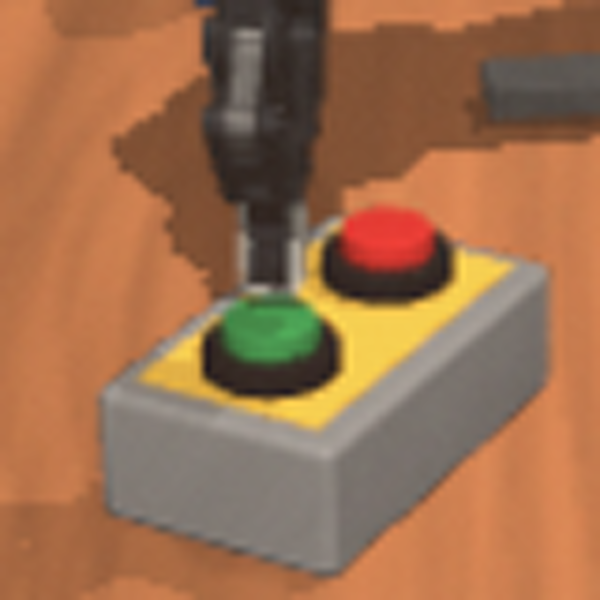

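The shut fingertip at (270,285) stands directly over the green button, whose top is at (270,315), and the red one is well clear. I'll approach slowly.

Emit:
servo_tool(
  deltas=[
    [[0,-0.02,-0.04,0],[0,-0.02,-0.08,0],[0,-0.02,-0.12,0],[0,-0.02,-0.15,0],[0,-0.02,-0.17,0]],
  ],
)

```text
time: 12.45
eef_pos: [0.5822, -0.1192, 0.0756]
tcp_rot: [0.52, 0.479, -0.52, 0.479]
contact_force: [-0.1, -0.2, 3.0]
opening: 0.004
```

Emit:
servo_tool(
  deltas=[
    [[0,0,-0.01,0],[0,0,-0.02,0],[0,0,-0.03,0],[0,0,-0.03,0],[0,0,-0.03,0]],
  ],
)

```text
time: 12.95
eef_pos: [0.5822, -0.1192, 0.0727]
tcp_rot: [0.52, 0.479, -0.52, 0.48]
contact_force: [-0.3, 0.3, 4.4]
opening: 0.0
```

Emit:
servo_tool(
  deltas=[
    [[0,0,-0.01,0],[0,0,-0.02,0],[0,0,-0.03,0],[0,0,-0.03,0],[0,0,-0.03,0]],
  ],
)

```text
time: 13.45
eef_pos: [0.5823, -0.1192, 0.071]
tcp_rot: [-0.52, -0.479, 0.52, -0.479]
contact_force: [-3.5, 2.5, 10.5]
opening: 0.001
```

The force jumped past 5 N while the tip stopped following, so the button is at its stop. I'll lift clear.

Emit:
servo_tool(
  deltas=[
    [[0,0,-0.01,0],[0,0,0,0],[0,0,0.1,0],[0,0,0.3,0],[0,0,0.6,0]],
  ],
)

```text
time: 13.95
eef_pos: [0.5801, -0.1185, 0.1271]
tcp_rot: [-0.519, -0.481, 0.521, -0.477]
contact_force: [0.4, 0.3, 0.9]
opening: 0.001
```

Emit:
servo_tool(
  deltas=[
    [[0,0,0.2,0],[0,0,0.4,0],[0,0,0.6,0],[0,0,0.8,0],[0,0,0.8,0]],
  ],
)

```text
time: 14.45
eef_pos: [0.5835, -0.1197, 0.2123]
tcp_rot: [0.521, 0.477, -0.519, 0.481]
contact_force: [-0.2, -0.2, -0.1]
opening: 0.003
```

Emit:
servo_tool(
  deltas=[
    [[0,0,0,0],[0,0,0,0],[0,0,0,0],[0,0,0,0],[0,0,0,0]],
  ],
)

```text
time: 14.95
eef_pos: [0.5817, -0.1191, 0.2086]
tcp_rot: [-0.52, -0.48, 0.52, -0.479]
contact_force: [1.1, 0.6, -0.8]
opening: 0.004
```

Run:
```python
from h import *
b=read_camera("side")
cv2.imwrite("pics/z7.png",cv2.resize(b[170:350,200:440],(800,600),interpolation=cv2.INTER_CUBIC))
s=get_state();print(s["time"],s["eef_pos"],s["contact_force"])
```

```text
15.0 [ 0.58184948 -0.11909295  0.20881249] [ 0.16164534 -0.36221158 -0.48909611]
```

View pics/z7.png

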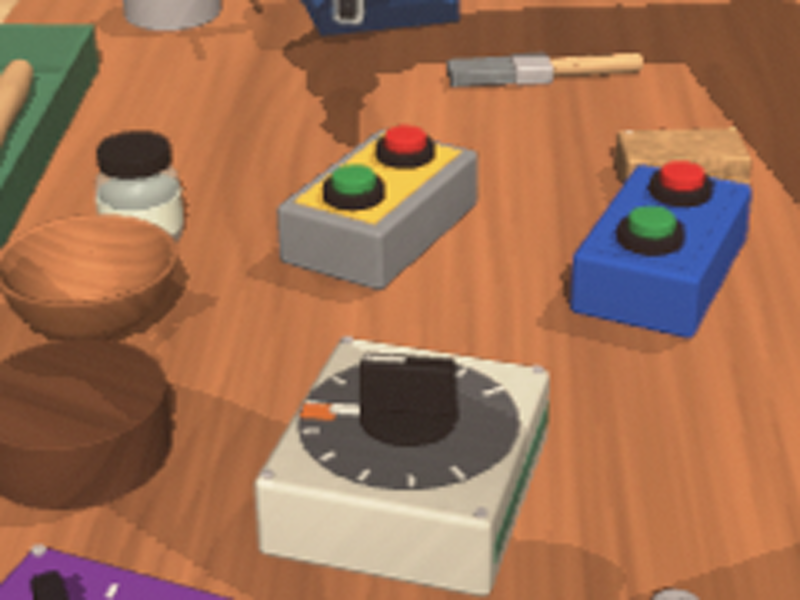

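Both buttons are up (355,180 and 405,138), the pointer (345,408) is on the mark (318,411), and the bystanders in view are in place. I'm handing in.

```bash
python3 -c "from plant import *;print(sign_off())"
```

```text
the job is handed in; nothing more can be done
None
```

The dial is set on the orange marker and the green start button has been pressed and released. The job was handed in at about 15 s of the 64 s allowed; the sign-off gives no verdict.

- **Dial:** I gripped the white unit's bar at 10 N and turned it about 75° clockwise, then let go. Both cameras showed the pointer on the marker, about 2° off against the 9° allowed. The last side picture still showed it there.
- **Start button:** I pressed it until it hit its stop. The force rose from 4.4 to 10.5 N, while full travel takes about 5 N, and the tip stopped following the command. I inferred full travel from that, because the button's travel can't be read directly.
- **End state:** The last picture shows both buttons up, nothing touched by the arm, and the bystanders in view where they were. It did not include the hammer and showed only the edge of the wrench, but the arm never went low near either.
- **Disagreement:** In one late side view the network reported "start_top" at the red button's position while the arm hid the green one. I ignored that and used the colour measurement, which gave the stated 84 mm spacing between the buttons.

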